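Make up two paint kits for the studio class

ROBOT

A 6-joint arm with a two-finger parallel gripper is mounted at the origin on the work surface. World frame = base frame: x ahead of the robot, y to its left, z up, the work surface at z = 0. Lengths are in m, angles in rad, forces in N, time in s.
With the tool pointing down it reaches from about 0.35 to 0.925 m from the base axis. Payload 6.4 kg.
Tool frame: the origin (TCP) lies midway between the tips of the shut fingers; the grasp point (between the pads) lies 19 mm behind it; z points along the fingers, y is the direction in which the jaws open and shut (so a half turn about z gives the same grasp; the last joint's range is limited). The gripper opens to 94 mm and grips with 3 to 60 N. Pads are 16 mm wide; open, the fingers measure 119 mm over their backs; the gripper's body (75 mm by 177 mm) begins 78 mm behind the grasp point.
Start: joints at [1.04, 0.245, 1.558, -0, 1.339, -0.174], TCP at [0.227, 0.609, 0.205] pointing down, gripper open.
Joint ranges: [-3.13, 3.13], [-1.02, 2.26], [0.13, 2.54], [-0.95, 4.09], [0.21, 2.88], [-2.74, 2.74]. Speed limits (rad/s): [2.57, 2.57, 3.14, 3.14, 3.14, 3.14].

INTERFACE

Orientations are given as a unit quaternion [w, x, y, z].
In Python, from workcell import get_state, snapshot, order, boxes_of, outline_of, place_of gives the robot as it stands. The module is installed in compiled form; this text tells all that it offers.
- The arm moves only by the tool drive_tool, never from a script. Its argument "steps" is a list that holds one entry, the list of rows, each a list of 7 numbers: the shift along the tool's x, y, z scaled (see below), then the turn, a rotation vector about the tool's x, y, z scaled (see below), then the closure, from -1 (fully open) to 1 (shut). In form: [[[x, y, z, rx, ry, rz, hand], ...]]. A call has 1 to 20 rows; each row is the pose to reach, as a shift and turn from the pose measured when the call began, along the tool's axes at that moment, turning the shorter way round; what a row does not reach only later rows make up. The controller multiplies each number of a shift by 300 mm and each number of a turn by 180 degrees. A row lasts 1/10 s, in which the tool goes at most 50 mm and 8.59 degrees, less where a joint would pass 70% of its speed; a pose out of reach is approached as far as the arm can. A call with a number of a shift or a turn outside -1 to 1 is refused whole. A call with a gripper value outside its range is refused whole. The fingers move at their own pace and stop on an object; "newtons" is the grip in N (left out, the last holds). Time passes only in rows, so rows that repeat a pose let the fingers close. It gives the time, the measured TCP pose, the force and the opening at its end, in the units of the state.
- get_state(): the state, without advancing time (a new reading comes with each control period).
- snapshot(name): name is "scene" or "top"; returns a dict with "color" (480x640x3 uint8, red, green, blue), "camera_matrix" (3x3 intrinsics, pixels), "extrinsics" (4x4, takes a point from camera to world coordinates). Camera axes: x right, y down, z forward; pixel columns grow to the right and rows downward; lengths in m; the calibration is good to about 2 mm. A picture is of the moment at which its call begins. There is no depth.
- order.finish_job(): hands the job in, once; it reports no verdict.
Trained networks look in a picture, given as the dict that the camera call returned (one of the last four; its "shot" number tells which), for a name from the list of things; names that differ only in an ending like _2 or _b are one class to them, and where a whole thing is asked for, a point or a joint stands for the part that bears it (a point fixed in the world has none). Each returns a list of dicts, best first, with "conf" (0 to 1); they miss things now and then, are a little off and sometimes report something else, mostly with a low value. They report only what shows in the picture. A call takes as long as a camera call. They do not tell look-alikes from the thing itself.
- boxes_of(picture, label): "centre" ([column, row] in pixels, amid what is visible of it).
- outline_of(picture, label): "mask" (480x640 bool, what is visible of it) and "centre" ([column, row] in pixels, amid what is visible of it).
- place_of(picture, label): "centre" ([column, row] in pixels: a listed point, or the origin of a listed thing).
The state is a dict: "time_s": time; "q": joint angles; "dq": joint speeds; "joint_efforts": joint torques, N m; "ee_pos": TCP position; "eef_rot": TCP orientation; "ft_force": force on the tool from outside, world axes, zero at the start; "torque": the same for the moment, N m; "gripper_width": finger opening in m.
Only numpy, scipy, OpenCV 4.12 (cv2) and the standard library are available. Lean on these libraries where they do the work, as an engineer would, in place of code of your own. Each camera call takes 0.05 s, during which the arm holds its last target.

TASK

Make up the two paint kits for the art class, one thing to each well: the dark wooden three-well tray (the seascape kit) gets the blue bottle, the white bottle and the varnish tin; the grey metal two-well tray (the sunset kit) gets the red bottle and the yellow tub; which well within its tray does not matter. Stand each thing upright on the floor of its well, never tip anything over, and leave the green and the purple bottle standing where they are in the stock.

Things in the scene. Friction and masses are not known exactly. Their poses are not given: they have to be found in the camera images.
- red_mid (a point): Small squeeze bottle of red paint, red all over including the cap, standing upright, loose, about 140 g: round, 44 mm diameter up to 68 mm, then narrowing to a cap of 24 mm diameter; 95 mm tall. This point is on its axis half-way up (47.5 mm above its underside).
- blue_mid (a point): Small squeeze bottle of blue paint, blue all over including the cap, standing upright, loose, about 140 g: round, 44 mm diameter up to 68 mm, then narrowing to a cap of 24 mm diameter; 95 mm tall. This point is on its axis half-way up (47.5 mm above its underside).
- white_mid (a point): Small squeeze bottle of white paint, white all over including the cap, standing upright, loose, about 140 g: round, 44 mm diameter up to 68 mm, then narrowing to a cap of 24 mm diameter; 95 mm tall. This point is on its axis half-way up (47.5 mm above its underside).
- yellow_mid (a point): Tub of yellow paint, yellow all over: round, 52 mm diameter, 66 mm tall, closed top, standing upright, loose, about 160 g. This point is on its axis half-way up (33 mm above its underside).
- tin_mid (a point): Varnish tin, bare steel with an amber band round its side and a 40 mm copper-coloured disc on top: round, 52 mm diameter, 66 mm tall, closed top, standing upright, loose, about 180 g. This point is on its axis half-way up (33 mm above its underside).
- green_mid (a point): Small squeeze bottle of green paint, green all over including the cap, standing upright, loose, about 140 g: round, 44 mm diameter up to 68 mm, then narrowing to a cap of 24 mm diameter; 95 mm tall. This point is on its axis half-way up (47.5 mm above its underside). Not part of any kit: it stays where it stands.
- purple_mid (a point): Small squeeze bottle of purple paint, purple all over including the cap, standing upright, loose, about 140 g: round, 44 mm diameter up to 68 mm, then narrowing to a cap of 24 mm diameter; 95 mm tall. This point is on its axis half-way up (47.5 mm above its underside). Not part of any kit: it stays where it stands.
- seascape_tray: The seascape kit's tray, dark brown wood, fixed to the table: a row of three square wells along its own y axis, each 72 by 72 mm clear, open at the top. Outside 236 mm along y by 82 mm along x, rim 18 mm above the table; walls and dividers 5 mm thick and equally high; the floor of the wells lies 4 mm above the table. Origin: centre of its underside, z up; well centres at x = 0 and y = -77, 0 and +77 mm in its own frame.
- sunset_tray: The sunset kit's tray, grey painted metal, fixed to the table: a row of two square wells along its own y axis, each 72 by 72 mm clear, open at the top. Outside 159 mm along y by 82 mm along x, rim 18 mm above the table; walls and dividers 5 mm thick and equally high; the floor of the wells lies 4 mm above the table. Origin: centre of its underside, z up; well centres at x = 0 and y = -38.5 and +38.5 mm in its own frame.
Mind the look-alikes: they are no part of the job. Of the things that look like the part that bears yellow_mid, take the one that is nearest to the robot's base at the start.

How it is judged:
By the outcome, as a careful person would: the job done as asked, in the order asked, and still so for the second after the job is handed in, with the robot touching nothing.
It also fails if it takes over 136 s, if anything falls off the work surface, if the arm or the gripper's body presses on something with over 40 N, if the wrist force passes 120 N, or if a joint passes its speed limit or range.

## Working session

There is one attempt and no reset: what is moved stays moved. The work goes in short steps, Python scripts to look and compute and a tool call to move; the robot and the scene stay as the last step left them, time stands still between calls to the robot, and variables do not carry over. Pictures are saved under pics/ and viewed, and the job is handed in when it is done.

Besides the shell and the picture viewer there is one more tool, called after "Request:" by a JSON object that holds its "fn" and its "kwargs", one argument or row to a line. drive_tool: Moves the arm, as the interface text tells. Its arguments: {"type":"object","properties":{"steps":{"type":"array","items":{"type":"array","items":{"type":"array","items":{"type":"number"}}}},"newtons":{"type":"number"}},"required":["steps"]}

```bash
mkdir -p pics
python3 - <<'E'
from workcell import *
import cv2, numpy as np
s=get_state(); print(s)
for n in ("scene","top"):
    p=snapshot(n); cv2.imwrite(f"pics/{n}0.png",p["color"][:,:,::-1]); print(n,p["camera_matrix"],p["extrinsics"],p["shot"])
    for l in ["red_mid","blue_mid","white_mid","yellow_mid","tin_mid","green_mid","purple_mid","seascape_tray","sunset_tray"]:
        print(l,[(np.round(d["centre"]),round(d["conf"],2)) for d in place_of(p,l)])
E
```

```text
{'time_s': 0.0, 'q': array([ 1.03992558e+00,  2.45759721e-01,  1.55900119e+00, -6.83824588e-06,
        1.33873470e+00, -1.74121500e-01]), 'dq': array([ 0.00062002, -0.00079127, -0.00082253, -0.00090884,  0.00114634,
        0.00047367]), 'joint_efforts': array([-9.99632648e-04, -4.15843391e+01, -3.14596117e+01,  6.85470505e-02,
        3.30742809e-02, -1.40660572e-04]), 'ee_pos': array([0.22669693, 0.60853932, 0.20438704]), 'eef_rot': array([-3.25368100e-04,  1.77429362e-01,  9.84133079e-01, -8.94125344e-04]), 'ft_force': array([-0.51657979,  0.05744021, -0.22955998]), 'torque': array([-0.02544345, -0.0269928 , -0.01456822]), 'gripper_width': 0.0940406473444475}
scene [[444.13566175   0.         324.06084153]
 [  0.         444.13566175 241.47353998]
 [  0.           0.           1.        ]] [[-0.89135186  0.3154705  -0.32553069  0.91202361]
 [ 0.4533079   0.62340184 -0.63708876  0.60274568]
 [ 0.00195372 -0.71543588 -0.69867566  0.7308161 ]
 [ 0.          0.          0.          1.        ]] 1
red_mid [(array([376., 232.]), 0.77)]
blue_mid [(array([426., 296.]), 0.58)]
white_mid [
[... 506 characters left out ...]
]
 [  0.           0.           1.        ]] [[ 0.01905142 -0.99479355  0.10011414  0.46788691]
 [-0.9994348  -0.02172227 -0.02565593 -0.02577293]
 [ 0.02769706 -0.09956877 -0.99464513  1.11494759]
 [ 0.          0.          0.          1.        ]] 2
red_mid [(array([288., 289.]), 0.8)]
blue_mid [(array([187., 284.]), 0.8)]
white_mid [(array([119., 315.]), 0.61)]
yellow_mid [(array([492., 230.]), 0.92), (array([418., 157.]), 0.77), (array([448., 323.]), 0.69), (array([481., 190.]), 0.61)]
tin_mid []
green_mid [(array([240., 310.]), 0.66)]
purple_mid [(array([351., 321.]), 0.9)]
seascape_tray [(array([382., 229.]), 0.81)]
sunset_tray [(array([202., 210.]), 0.67), (array([121., 318.]), 0.27)]
```

View pics/scene0.png

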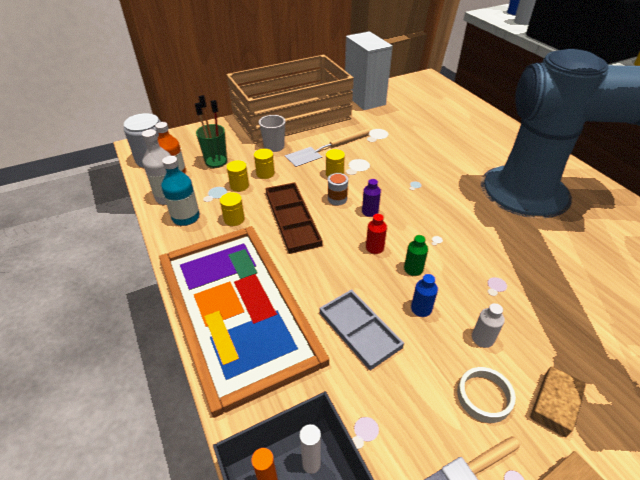

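View pics/top0.png

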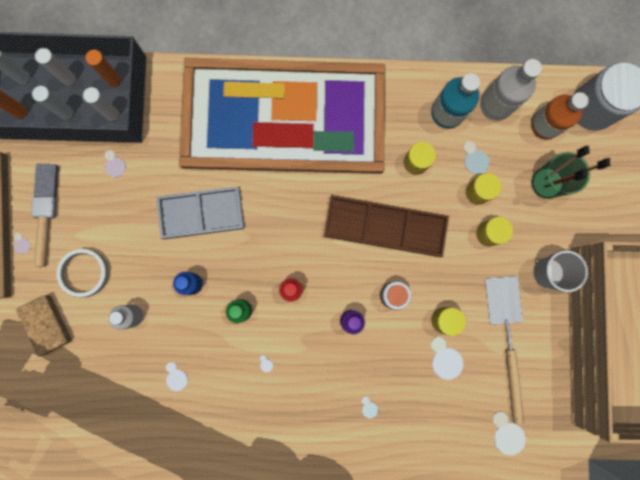

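The pictures show the red bottle at top (290,289), blue (187,283), white (122,316), green (238,311), purple (352,321), tin (397,295), seascape tray (386,226) and sunset tray (200,212).

There are four yellow tubs in the top picture, at (421,157), (486,187), (495,230) and (450,321). (450,321) looks nearest to the base. Other possible look-alikes are the big teal and grey bottles at (457,100) and (510,92), plus the upright rods in the black box. I'll measure next, fitting silhouettes in both views.

```bash
cat > h.py <<'E'
from workcell import *
import cv2, numpy as np
from scipy.optimize import minimize
def proj(p,X):
    E=np.linalg.inv(p["extrinsics"]); c=(E[:3,:3]@np.atleast_2d(X).T).T+E[:3,3]
    u=(p["camera_matrix"]@c.T).T; return u[:,:2]/u[:,2:]
def ray(p,uv,z):
    d=np.linalg.inv(p["camera_matrix"])@np.array([uv[0],uv[1],1.]); d=p["extrinsics"][:3,:3]@d; o=p["extrinsics"][:3,3]
    return o+d*(z-o[2])/d[2]
B=[(0,.022),(.068,.022),(.080,.012),(.095,.012)]; T=[(0,.026),(.066,.026)]
def sil(p,x,y,prof,z0=0):
    t=np.linspace(0,2*np.pi,40,endpoint=False); m=np.zeros((480*4,640*4),np.uint8)
    for (a,ra),(b,rb) in zip(prof,prof[1:]):
        P=np.vstack([np.c_[x+r*np.cos(t),y+r*np.sin(t),0*t+z+z0] for z,r in((a,ra),(b,rb))])
        h=cv2.convexHull(((proj(p,P)+.5)*4).astype(np.float32)).astype(np.int32)
        cv2.fillConvexPoly(m,h,1)
    return cv2.resize(m*255,(640,480),interpolation=cv2.INTER_AREA)/255.
def fit(p,label,prof,near=None,z0=0,tol=25):
    best=None
    for d in outline_of(p,label):
        if near is not None and np.hypot(*(proj(p,[near[0],near[1],.04])[0]-d["centre"]))>tol: continue
        best=d;break
    if best is None: return None
    M=best["mask"].astype(float)
    g=ray(p,best["centre"],.04)
    f=lambda v:np.abs(sil(p,v[0],v[1],prof,z0)-M).sum()/M.sum()
    r=minimize(f,g[:2],method="Nelder-Mead",options=dict(initial_simplex=[g[:2],g[:2]+[.01,0],g[:2]+[0,.01]],xatol=2e-4,fatol=1e-4,maxiter=60))
    return np.round(r.x,4),round(r.fun,2),round(best["conf"],2)
E
cat > a.py <<'E'
from h import *
ps=[snapshot("top"),snapshot("scene")]
from workcell import *
for p in ps:
    for l,pr in [("red_mid",B),("blue_mid",B),("white_mid",B),("green_mid",B),("purple_mid",B),("tin_mid",T)]:
        print(l,fit(p,l,pr))
    for d in outline_of(p,"yellow_mid"):
        print("yel",d["centre"],ray(p,d["centre"],.035).round(3),round(d["conf"],2))
    for l in ("seascape_tray","sunset_tray"):
        for d in outline_of(p,l)[:1]:
            c,_=cv2.findContours(d["mask"].astype(np.uint8),0,2); c=max(c,key=cv2.contourArea)
            b=cv2.boxPoints(cv2.minAreaRect(c)); 
            q=cv2.approxPolyDP(cv2.convexHull(c),6,True)[:,0]
            print(l,d["conf"],q.tolist(),[ray(p,u,.018)[:2].round(4).tolist() for u in q])
c=ps[0]["color"]; 
a=cv2.resize(c[150:350,100:300],(400,400),interpolation=cv2.INTER_CUBIC);b=cv2.resize(c[150:350,310:510],(400,400),interpolation=cv2.INTER_CUBIC)
cv2.imwrite("pics/crop1.png",np.hstack([a,b])[:,:,::-1])
E
python3 a.py
```

```text
red_mid (array([0.4749, 0.0041]), np.float64(0.07), 0.62)
blue_mid (array([0.4827, 0.1975]), np.float64(0.04), 0.67)
white_mid (array([0.419 , 0.3101]), np.float64(0.05), 0.74)
green_mid (array([0.4325, 0.1013]), np.float64(0.11), 0.94)
purple_mid (array([ 0.4171, -0.1102]), np.float64(0.04), 0.62)
tin_mid (array([ 0.4685, -0.1913]), np.float64(0.08), 0.78)
yel [450.5, 321.2] [ 0.421 -0.298  0.035] 0.82
yel [416.7, 158.4] [ 0.733 -0.233  0.035] 0.75
yel [493.7, 228.5] [ 0.599 -0.382  0.035] 0.62
yel [485.4, 186.6] [ 0.681 -0.367  0.035] 0.61
seascape_tray 0.73 [[331, 196], [449, 216], [443, 255], [325, 236]] [[0.6582, -0.068], [0.6241, -0.2998], [0.5473, -0.2878], [0.5794, -0.0577]]
sunset_tray 0.89 [[238, 189], [241, 228], [162, 235], [161, 197]] [[0.6676, 0.1134], [0.5914, 0.105], [0.5745, 0.2559], [0.6483, 0.2613]]
red_mid (array([0.4744, 0.0067]), np.float64(0.09), 0.94)
blue_mid (array([0.482 , 0.1997]), np.float64(0.07), 0.77)
white_mid (array([0.4186, 0.3117]), np.float64(0.05), 0.6)
green_mid (array([0.4337, 0.1022]), np.float64(0.08), 0.85)
purple_mid (array([ 0.4168, -0.1108]), np.float64(0.11), 0.83)
tin_mid (array([ 0.4136, -0.1189]), np.float64(0.28), 0.7)
yel [264.9, 162.4] [ 0.592 -0.381  0.035] 0.81
yel [238.5, 177.1] [ 0.679 -0.35   0.035] 0.76
yel [372.0, 199.8] [ 0.415 -0.11   0.035] 0.7
yel [231.7, 210.0] [ 0.738 -0.23   0.035] 0.65
yel [334.2, 164.9] [ 0.428 -0.285  0.035] 0.56
yel [416.4, 255.6] [0.429 0.098 0.035] 0.54
sunset_tray 0.69 [[349, 290], [404, 343], [371, 370], [320, 313]] [[0.599, 0.104], [0.5697, 0.2612], [0.6535, 0.281], [0.6786, 0.1291]]
```

View pics/crop1.png

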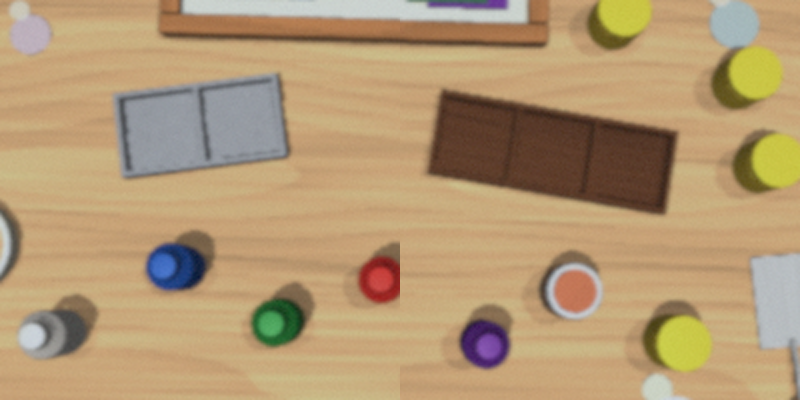

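```bash
cat > b.py <<'E'
from h import *
def traysil(p,v,L):
    x,y,a=v; c,s=np.cos(a),np.sin(a)
    P=np.array([[x+c*i*.041-s*j*L/2,y+s*i*.041+c*j*L/2,z] for i in(-1,1) for j in(-1,1) for z in(0,.018)])
    m=np.zeros((1920,2560),np.uint8); cv2.fillConvexPoly(m,cv2.convexHull(((proj(p,P)+.5)*4).astype(np.float32)).astype(np.int32),255)
    return cv2.resize(m,(640,480),interpolation=cv2.INTER_AREA)/255.
for n in("top","scene"):
    p=snapshot(n)
    print(n,fit(p,"yellow_mid",T,(.422,-.295)),fit(p,"tin_mid",T,(.4685,-.1913)))
    for l,L,g in(("seascape_tray",.236,[.602,-.178,-.147]),("sunset_tray",.159,[.62,.184,.11])):
        for d in outline_of(p,l)[:1]:
            M=d["mask"]*1.; g=np.array(g)
            r=minimize(lambda v:np.abs(traysil(p,v,L)-M).sum()/M.sum(),g,method="Nelder-Mead",options=dict(initial_simplex=[g,g+[.01,0,0],g+[0,.01,0],g+[0,0,.1]],maxiter=120))
            x,y,a=r.x; ys=(-.077,0,.077) if L>.2 else(-.0385,.0385)
            print(l,r.x.round(4),round(r.fun,3),[(round(x-np.sin(a)*t,4),round(y+np.cos(a)*t,4)) for t in ys])
s=get_state();print(s["ee_pos"],s["time_s"])
E
python3 b.py
```

```text
top (array([ 0.4224, -0.2928]), np.float64(0.04), 0.57) (array([ 0.4678, -0.1918]), np.float64(0.07), 0.91)
seascape_tray [ 0.6031 -0.1767 -0.154 ] 0.024 [(np.float64(0.5913), np.float64(-0.2528)), (np.float64(0.6031), np.float64(-0.1767)), (np.float64(0.6149), np.float64(-0.1006))]
sunset_tray [0.6211 0.1857 0.1539] 0.02 [(np.float64(0.627), np.float64(0.1477)), (np.float64(0.6152), np.float64(0.2238))]
scene (array([ 0.422 , -0.2913]), np.float64(0.23), 0.92) (array([ 0.4676, -0.1906]), np.float64(0.08), 0.73)
seascape_tray [ 0.6029 -0.1749 -0.1584] 0.026 [(np.float64(0.5907), np.float64(-0.2509)), (np.float64(0.6029), np.float64(-0.1749)), (np.float64(0.615), np.float64(-0.0988))]
sunset_tray [0.6207 0.1884 0.1608] 0.019 [(np.float64(0.6269), np.float64(0.1504)), (np.float64(0.6145), np.float64(0.2264))]
[0.22704054 0.60906633 0.20542161] 2.5
```

Request:
{"fn": "drive_tool", "kwargs": {
  "steps": [
    [[-0.946,-0.708,0.15,0,0,0.387,-1],[-0.946,-0.708,0.15,0,0,0.387,-1],[-0.946,-0.708,0.15,0,0,0.387,-1],[-0.946,-0.708,0.15,0,0,0.387,-1],[-0.946,-0.708,0.15,0,0,0.387,-1],[-0.946,-0.708,0.15,0,0,0.387,-1],[-0.946,-0.708,0.15,0,0,0.387,-1],[-0.946,-0.708,0.15,0,0,0.387,-1],[-0.946,-0.708,0.15,0,0,0.387,-1],[-0.946,-0.708,0.15,0,0,0.387,-1],[-0.946,-0.708,0.15,0,0,0.387,-1]]
  ],
  "newtons": 20
}}

```text
time_s: 3.6
ee_pos: [0.4183, 0.3118, 0.1607]
eef_rot: [-0.0, 0.706, 0.708, 0.0]
ft_force: [-0.4, 0.2, 0.2]
gripper_width: 0.0939
```

```bash
cat > g.py <<'E'
import sys
from h import *
from scipy.spatial.transform import Rotation as R
s=get_state(); q=s["eef_rot"]; r=R.from_quat([q[1],q[2],q[3],q[0]])
print("t",round(s["time_s"],2),s["ee_pos"].round(4),"w",s["gripper_width"].round(4),"F",s["ft_force"].round(1),"jaw",np.degrees(np.arctan2(*r.as_matrix()[[1,0],1])).round(2),r.as_matrix()[:,2].round(3))
Rt=R.from_matrix(np.array([[0,1,0],[1,0,0],[0,0,-1.]]))
rv=(r.inv()*Rt).as_rotvec()/np.pi
a=list(map(float,sys.argv[1:]))
for i in range(0,len(a),3): print(a[i:i+3],(r.inv().apply(np.array(a[i:i+3])-s["ee_pos"])/.3).round(3),rv.round(4))
E
python3 g.py .419 .311 .155 .419 .311 .026
```

```text
Traceback (most recent call last):
  File "g.py", line 5, in <module>
    print("t",round(s["time_s"],2),s["ee_pos"].round(4),"w",s["gripper_width"].round(4),"F",s["ft_force"].round(1),"jaw",np.degrees(np.arctan2(*r.as_matrix()[[1,0],1])).round(2),r.as_matrix()[:,2].round(3))
                                                            ^^^^^^^^^^^^^^^^^^^^^^^^
AttributeError: 'float' object has no attribute 'round'
```

Request:
{"fn": "drive_tool", "kwargs": {
  "steps": [
    [[-0.003,0.002,0.13,0,0,0,-1],[-0.003,0.002,0.25,0,0,0,-1],[-0.003,0.002,0.36,0,0,0,-1],[-0.003,0.002,0.42,0,0,0,-1],[-0.003,0.002,0.449,0,0,0,-1],[-0.003,0.002,0.449,0,0,0,-1],[-0.003,0.002,0.449,0,0,0,1],[-0.003,0.002,0.449,0,0,0,1],[-0.003,0.002,0.449,0,0,0,1],[-0.003,0.002,0.449,0,0,0,1],[-0.003,0.002,0.449,0,0,0,1],[-0.003,0.002,0.449,0,0,0,1],[-0.003,0.002,0.449,0,0,0,1],[-0.003,0.002,0.449,0,0,0,1]]
  ],
  "newtons": 20
}}

```text
time_s: 5.0
ee_pos: [0.4191, 0.311, 0.0261]
eef_rot: [0.0, 0.706, 0.708, 0.0]
ft_force: [0.3, -0.6, 1.8]
gripper_width: 0.0434
```

```bash
sed -i 's/s\["gripper_width"\].round(4)/round(s["gripper_width"],4)/' g.py; python3 g.py .419 .311 .15 .603 -.176 .155 .603 -.176 .031
```

```text
t 5.0 [0.4191 0.311  0.0261] w 0.0434 F [ 0.3 -0.6  1.8] jaw 0.1 [ 0.  0. -1.]
[0.419, 0.311, 0.15] [ 0.    -0.    -0.413] [ 0.0001 -0.0001  0.0006]
[0.603, -0.176, 0.155] [-1.624  0.61  -0.43 ] [ 0.0001 -0.0001  0.0006]
[0.603, -0.176, 0.031] [-1.624  0.61  -0.017] [ 0.0001 -0.0001  0.0006]
```

Request:
{"fn": "drive_tool", "kwargs": {
  "steps": [
    [[0,0,-0.08,0,0,0,1],[0,0,-0.2,0,0,0,1],[0,0,-0.32,0,0,0,1],[0,0,-0.43,0,0,0,1],[-0.05,0.02,-0.43,0,0,0,1],[-0.17,0.065,-0.43,0,0,0,1],[-0.3,0.113,-0.43,0,0,0,1],[-0.43,0.162,-0.43,0,0,0,1],[-0.56,0.21,-0.43,0,0,0,1],[-0.69,0.26,-0.43,0,0,0,1],[-0.81,0.304,-0.43,0,0,0,1],[-0.9,0.338,-0.43,0,0,0,1],[-0.9,0.338,-0.43,0,0,0,1]]
  ]
}}

```text
time_s: 6.3
ee_pos: [0.5216, 0.0383, 0.1548]
eef_rot: [0.0, 0.708, 0.706, 0.0]
ft_force: [-0.5, 0.7, -1.1]
gripper_width: 0.0434
```

```bash
python3 g.py  .603 -.176 .155 .603 -.176 .031
python3 - <<'E'
from h import *
p=snapshot("scene"); cv2.imwrite("pics/s1.png",p["color"][:,:,::-1])
E
```

```text
t 6.3 [0.5216 0.0383 0.1548] w 0.0434 F [-0.5  0.7 -1.1] jaw -0.14 [ 0. -0. -1.]
[0.603, -0.176, 0.155] [-0.714  0.273 -0.   ] [ 0.0001  0.0001 -0.0008]
[0.603, -0.176, 0.031] [-0.714  0.273  0.413] [ 0.0001  0.0001 -0.0008]
```

View pics/s1.png

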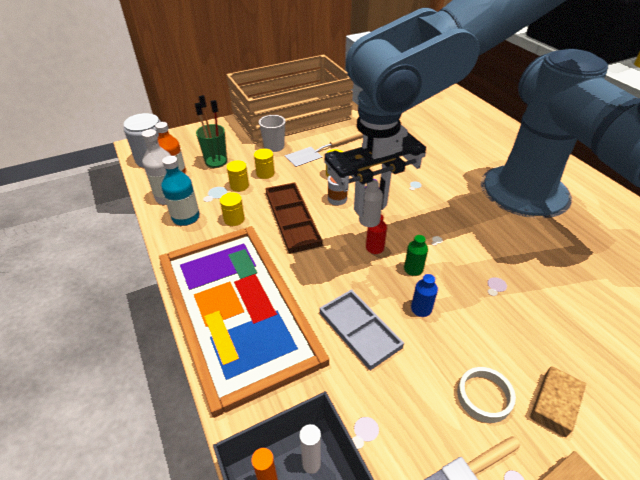

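The picture shows the white bottle held upright at (370,203), with everything else unmoved. I'll place it in the middle seascape well.

Request:
{"fn": "drive_tool", "kwargs": {
  "steps": [
    [[-0.1,0.038,0,0,0,0,1],[-0.23,0.088,0,0,0,0,1],[-0.36,0.138,0,0,0,0,1],[-0.49,0.187,0,0,0,0,1],[-0.62,0.237,0,0,0,0,1],[-0.714,0.273,0,0,0,0,1],[-0.714,0.273,0.1,0,0,0,1],[-0.714,0.273,0.22,0,0,0,1],[-0.714,0.273,0.32,0,0,0,1],[-0.714,0.273,0.37,0,0,0,1],[-0.714,0.273,0.4,0,0,0,1],[-0.714,0.273,0.414,0,0,0,1],[-0.714,0.273,0.414,0,0,0,1],[-0.714,0.273,0.414,0,0,0,1]]
  ]
}}

```text
time_s: 7.75
ee_pos: [0.6036, -0.1746, 0.0318]
eef_rot: [0.001, 0.707, 0.707, 0.0]
ft_force: [-0.2, -0.3, -1.2]
gripper_width: 0.0434
```

```bash
python3 g.py  .603 -.176 .03
```

```text
t 7.75 [ 0.6036 -0.1746  0.0318] w 0.0434 F [-0.2 -0.3 -1.2] jaw -0.05 [ 0.002 -0.001 -1.   ]
[0.603, -0.176, 0.03] [-0.005 -0.002  0.006] [ 0.0006  0.0002 -0.0003]
```

Request:
{"fn": "drive_tool", "kwargs": {
  "steps": [
    [[-0.004,-0.002,0.004,0,0,0,1],[-0.004,-0.002,0.007,0,0,0,1],[-0.004,-0.002,0.007,0,0,0,1],[-0.004,-0.002,0.007,0,0,0,-1],[-0.004,-0.002,0.007,0,0,0,-1],[-0.004,-0.002,0.007,0,0,0,-1],[-0.004,-0.002,0.007,0,0,0,-1],[-0.004,-0.002,0.007,0,0,0,-1],[-0.004,-0.002,-0.1,0,0,0,-1],[-0.004,-0.002,-0.23,0,0,0,-1],[-0.004,-0.002,-0.4,0,0,0,-1],[0.16,-0.055,-0.41,0,0,0,-1],[0.32,-0.11,-0.41,0,0,0,-1],[0.48,-0.16,-0.41,0,0,0,-1],[0.64,-0.21,-0.41,0,0,0,-1],[0.8,-0.265,-0.41,0,0,0,-1],[0.95,-0.32,-0.41,0,0,0,-1]]
  ]
}}

```text
time_s: 9.45
ee_pos: [0.5074, 0.1105, 0.1546]
eef_rot: [0.001, 0.708, 0.707, 0.001]
ft_force: [1.7, 0.5, -0.1]
gripper_width: 0.0941
```

```bash
python3 g.py  .4825 .1985 .15 .4825 .1985 .026
python3 - <<'E'
from h import *
p=snapshot("scene"); cv2.imwrite("pics/s2.png",p["color"][:,:,::-1])
E
```

```text
t 9.45 [0.5074 0.1105 0.1546] w 0.0941 F [ 1.7  0.5 -0.1] jaw -0.07 [ 0.002 -0.    -1.   ]
[0.4825, 0.1985, 0.15] [ 0.293 -0.083  0.015] [ 0.0008  0.0001 -0.0004]
[0.4825, 0.1985, 0.026] [ 0.293 -0.084  0.429] [ 0.0008  0.0001 -0.0004]
```

View pics/s2.png

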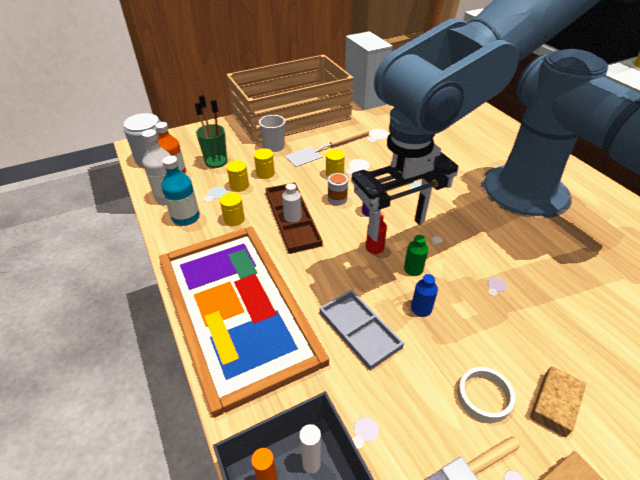

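The white bottle stands upright in the middle seascape well at (291,204). Blue is next.

Request:
{"fn": "drive_tool", "kwargs": {
  "steps": [
    [[0.15,-0.043,0.01,0,0,0,-1],[0.293,-0.083,0.01,0,0,0,-1],[0.293,-0.083,0.01,0,0,0,-1],[0.293,-0.083,0.12,0,0,0,-1],[0.293,-0.083,0.24,0,0,0,-1],[0.293,-0.083,0.35,0,0,0,-1],[0.293,-0.084,0.41,0,0,0,-1],[0.293,-0.084,0.429,0,0,0,-1],[0.293,-0.084,0.429,0,0,0,-1],[0.293,-0.084,0.429,0,0,0,1],[0.293,-0.084,0.429,0,0,0,1],[0.293,-0.084,0.429,0,0,0,1],[0.293,-0.084,0.429,0,0,0,1],[0.293,-0.084,0.429,0,0,0,1],[0.293,-0.084,0.429,0,0,0,1],[0.293,-0.084,0.429,0,0,0,1],[0.293,-0.084,0.429,0,0,0,1]]
  ]
}}

```text
time_s: 11.2
ee_pos: [0.4794, 0.2044, 0.026]
eef_rot: [-0.001, 0.706, 0.709, 0.001]
ft_force: [1.0, 0.6, 1.8]
gripper_width: 0.0438
```

```bash
python3 g.py  .4825 .1985 .155 .615 -.1 .155 .615 -.1 .03
```

```text
t 11.2 [0.4794 0.2044 0.026 ] w 0.0438 F [1.  0.6 1.8] jaw 0.25 [ 0.001  0.003 -1.   ]
[0.4825, 0.1985, 0.155] [-0.018  0.011 -0.43 ] [ 0.0002 -0.001   0.0014]
[0.615, -0.1, 0.155] [-1.015  0.448 -0.433] [ 0.0002 -0.001   0.0014]
[0.615, -0.1, 0.03] [-1.017  0.448 -0.016] [ 0.0002 -0.001   0.0014]
```

Request:
{"fn": "drive_tool", "kwargs": {
  "steps": [
    [[0,0,-0.08,0,0,0,1],[0,0,-0.2,0,0,0,1],[0,0,-0.32,0,0,0,1],[0,0,-0.43,0,0,0,1],[-0.05,0.022,-0.43,0,0,0,1],[-0.17,0.076,-0.43,0,0,0,1],[-0.3,0.135,-0.43,0,0,0,1],[-0.43,0.193,-0.43,0,0,0,1],[-0.56,0.25,-0.43,0,0,0,1],[-0.69,0.31,-0.43,0,0,0,1],[-0.82,0.368,-0.43,0,0,0,1],[-0.93,0.417,-0.43,0,0,0,1],[-0.998,0.448,-0.43,0,0,0,1],[-0.998,0.448,-0.43,0,0,0,1],[-0.998,0.448,-0.43,0,0,0,1]]
  ]
}}

```text
time_s: 12.7
ee_pos: [0.6142, -0.0945, 0.1532]
eef_rot: [-0.002, 0.706, 0.708, 0.001]
ft_force: [-0.6, 0.5, -1.7]
gripper_width: 0.0433
```

```bash
python3 - <<'E'
from h import *
p=snapshot("scene"); cv2.imwrite("pics/s3.png",p["color"][100:300,200:500,::-1])
E
python3 g.py  .615 -.096 .155 .615 -.096 .03
```

```text
t 12.75 [ 0.6142 -0.0939  0.1534] w 0.0432 F [-0.2  0.9 -1.6] jaw 0.27 [-0.001  0.004 -1.   ]
[0.615, -0.096, 0.155] [-0.007  0.003 -0.005] [-0.0003 -0.0013  0.0015]
[0.615, -0.096, 0.03] [-0.009  0.003  0.411] [-0.0003 -0.0013  0.0015]
```

View pics/s3.png

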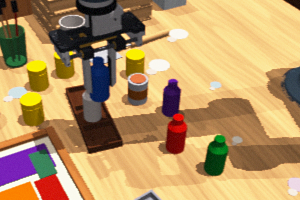

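Blue is held upright over the tray (crop (100,78)). Lowering it now.

Request:
{"fn": "drive_tool", "kwargs": {
  "steps": [
    [[-0.007,0.003,0.1,0,0,0,1],[-0.007,0.003,0.22,0,0,0,1],[-0.007,0.003,0.32,0,0,0,1],[-0.007,0.003,0.37,0,0,0,1],[-0.007,0.003,0.395,0,0,0,1],[-0.007,0.003,0.408,0,0,0,1],[-0.007,0.003,0.411,0,0,0,1],[-0.007,0.003,0.411,0,0,0,1],[-0.007,0.003,0.411,0,0,0,1]]
  ]
}}

```text
time_s: 13.65
ee_pos: [0.6158, -0.0957, 0.0313]
eef_rot: [-0.001, 0.705, 0.709, 0.002]
ft_force: [0.8, 0.7, -1.6]
gripper_width: 0.0436
```

```bash
python3 g.py  .615 -.096 .03 .4678 -.1915 .15
```

```text
t 13.65 [ 0.6158 -0.0957  0.0313] w 0.0436 F [ 0.8  0.7 -1.6] jaw 0.27 [ 0.001  0.003 -1.   ]
[0.615, -0.096, 0.03] [-0.001 -0.003  0.004] [ 0.0003 -0.0011  0.0015]
[0.4678, -0.1915, 0.15] [-0.315 -0.494 -0.397] [ 0.0003 -0.0011  0.0015]
```

Request:
{"fn": "drive_tool", "kwargs": {
  "steps": [
    [[0,-0.002,0.003,0,0,0,1],[0,-0.002,0.006,0,0,0,1],[0,-0.002,0.006,0,0,0,1],[0,-0.002,0.006,0,0,0,-1],[0,-0.002,0.006,0,0,0,-1],[0,-0.002,0.006,0,0,0,-1],[0,-0.002,0.006,0,0,0,-1],[0,-0.002,0.006,0,0,0,-1],[0,-0.002,-0.1,0,0,0,-1],[0,-0.002,-0.25,0,0,0,-1],[0,-0.002,-0.4,0,0,0,-1],[-0.1,-0.157,-0.4,0,0,0,-1],[-0.19,-0.3,-0.4,0,0,0,-1],[-0.28,-0.44,-0.4,0,0,0,-1],[-0.315,-0.494,-0.4,0,0,0,-1],[-0.315,-0.494,-0.4,0,0,0,-1],[-0.315,-0.494,-0.4,0,0,0,-1]]
  ]
}}

```text
time_s: 15.35
ee_pos: [0.4682, -0.1916, 0.1512]
eef_rot: [-0.0, 0.706, 0.708, 0.002]
ft_force: [-0.9, 0.5, 1.2]
gripper_width: 0.0941
```

```bash
python3 - <<'E'
from h import *
p=snapshot("scene"); cv2.imwrite("pics/s4.png",cv2.resize(p["color"][100:300,200:500,::-1],(600,400)))
E
python3 g.py .4678 -.1915 .023
```

```text
t 15.4 [ 0.4686 -0.1912  0.1512] w 0.0938 F [ 0.4 -1.1 -0.1] jaw 0.28 [ 0.002  0.003 -1.   ]
[0.4678, -0.1915, 0.023] [-0.002 -0.003  0.427] [ 0.0006 -0.001   0.0015]
```

View pics/s4.png

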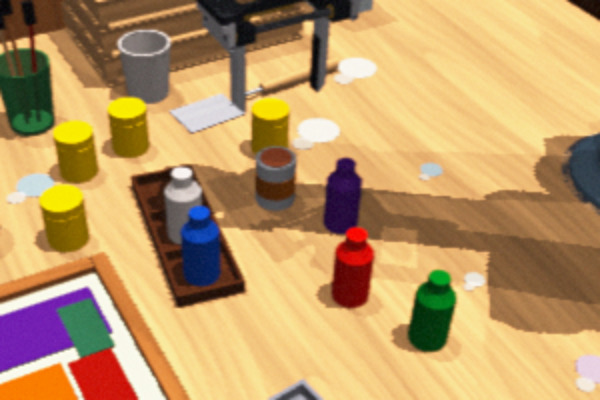

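Blue and white both stand upright in their wells, at crop (200,250) and (183,208). The tin is next.

Request:
{"fn": "drive_tool", "kwargs": {
  "steps": [
    [[-0.002,-0.003,0.12,0,0,0.0015,-1],[-0.002,-0.003,0.24,0,0,0.0015,-1],[-0.002,-0.003,0.35,0,0,0.0015,-1],[-0.002,-0.003,0.41,0,0,0.0015,-1],[-0.002,-0.003,0.427,0,0,0.0015,-1],[-0.002,-0.003,0.427,0,0,0.0015,-1],[-0.002,-0.003,0.427,0,0,0.0015,1],[-0.002,-0.003,0.427,0,0,0.0015,1],[-0.002,-0.003,0.427,0,0,0.0015,1],[-0.002,-0.003,0.427,0,0,0.0015,1],[-0.002,-0.003,0.427,0,0,0.0015,1],[-0.002,-0.003,0.427,0,0,0.0015,1],[-0.002,-0.003,0.427,0,0,0.0015,1],[-0.002,-0.003,0.427,0,0,0.0015,1]]
  ]
}}

```text
time_s: 16.8
ee_pos: [0.4682, -0.1916, 0.0234]
eef_rot: [-0.0, 0.707, 0.707, 0.002]
ft_force: [0.7, -0.0, 2.1]
gripper_width: 0.0515
```

```bash
python3 g.py .591 -.252 .15 .591 -.252 .027
```

```text
t 16.8 [ 0.4682 -0.1916  0.0234] w 0.0515 F [ 0.7 -0.   2.1] jaw -0.0 [ 0.002  0.003 -1.   ]
[0.591, -0.252, 0.15] [-0.2    0.41  -0.422] [ 0.0007 -0.0009 -0.    ]
[0.591, -0.252, 0.027] [-0.201  0.409 -0.012] [ 0.0007 -0.0009 -0.    ]
```

Request:
{"fn": "drive_tool", "kwargs": {
  "steps": [
    [[0,0,-0.08,0,0,0,1],[0,0,-0.2,0,0,0,1],[0,0,-0.32,0,0,0,1],[0,0,-0.42,0,0,0,1],[-0.03,0.06,-0.42,0,0,0,1],[-0.09,0.18,-0.42,0,0,0,1],[-0.15,0.3,-0.42,0,0,0,1],[-0.19,0.39,-0.42,0,0,0,1],[-0.2,0.41,-0.42,0,0,0,1],[-0.2,0.41,-0.42,0,0,0,1],[-0.2,0.41,-0.3,0,0,0,1],[-0.2,0.41,-0.18,0,0,0,1],[-0.2,0.41,-0.09,0,0,0,1],[-0.201,0.41,-0.04,0,0,0,1],[-0.201,0.409,-0.02,0,0,0,1],[-0.201,0.409,-0.012,0,0,0,1],[-0.201,0.409,-0.012,0,0,0,1],[-0.201,0.409,-0.012,0,0,0,1]]
  ]
}}

```text
time_s: 18.6
ee_pos: [0.5918, -0.2525, 0.0287]
eef_rot: [0.001, 0.707, 0.707, 0.002]
ft_force: [0.6, -0.6, -0.9]
gripper_width: 0.0519
```

```bash
python3 g.py .591 -.252 .027 .4747 .0055 .155
```

```text
t 18.6 [ 0.5918 -0.2525  0.0287] w 0.0519 F [ 0.6 -0.6 -0.9] jaw 0.0 [ 0.005  0.001 -1.   ]
[0.591, -0.252, 0.027] [ 0.002 -0.003  0.006] [ 0.0015 -0.0005  0.    ]
[0.4747, 0.0055, 0.155] [ 0.861 -0.388 -0.421] [ 0.0015 -0.0005  0.    ]
```

Request:
{"fn": "drive_tool", "kwargs": {
  "steps": [
    [[0.001,-0.002,0.004,0,0,0,1],[0.001,-0.002,0.006,0,0,0,1],[0.001,-0.002,0.006,0,0,0,1],[0.001,-0.002,0.006,0,0,0,-1],[0.001,-0.002,0.006,0,0,0,-1],[0.001,-0.002,0.006,0,0,0,-1],[0.001,-0.002,0.006,0,0,0,-1],[0.001,-0.002,0.006,0,0,0,-1],[0.001,-0.002,-0.1,0,0,0,-1],[0.001,-0.002,-0.25,0,0,0,-1],[0.001,-0.002,-0.42,0,0,0,-1],[0.15,-0.068,-0.421,0.0015,-0.0005,0,-1],[0.3,-0.135,-0.421,0.0015,-0.0005,0,-1],[0.45,-0.2,-0.421,0.0015,-0.0005,0,-1],[0.6,-0.27,-0.421,0.0015,-0.0005,0,-1],[0.75,-0.34,-0.421,0.0015,-0.0005,0,-1],[0.861,-0.388,-0.421,0.0015,-0.0005,0,-1],[0.861,-0.388,-0.421,0.0015,-0.0005,0,-1],[0.861,-0.388,-0.421,0.0015,-0.0005,0,-1]]
  ]
}}

```text
time_s: 20.5
ee_pos: [0.475, 0.0058, 0.1551]
eef_rot: [0.001, 0.707, 0.708, 0.0]
ft_force: [-0.8, -1.2, -0.3]
gripper_width: 0.0939
```

```bash
python3 - <<'E'
from h import *
p=snapshot("scene"); cv2.imwrite("pics/s5.png",cv2.resize(p["color"][100:300,200:500,::-1],(600,400)))
E
python3 g.py .4747 .0055 .026
```

```text
t 20.55 [0.4753 0.0051 0.1552] w 0.0938 F [ 0.3 -0.2  0.2] jaw 0.01 [ 0.001 -0.001 -1.   ]
[0.4747, 0.0055, 0.026] [ 0.002 -0.002  0.431] [0.0002 0.0002 0.    ]
```

View pics/s5.png

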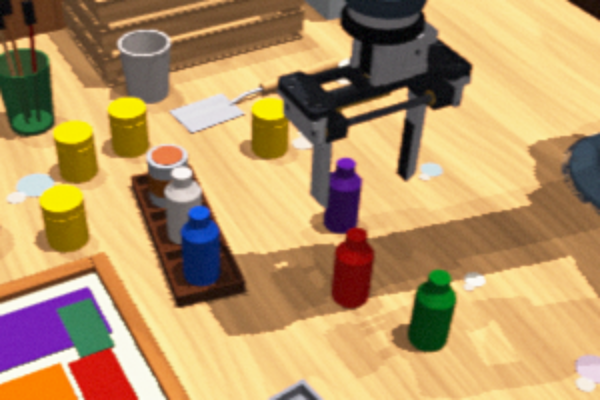

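The seascape tray holds all three things upright: tin, white and blue. Red is next.

Request:
{"fn": "drive_tool", "kwargs": {
  "steps": [
    [[0.002,-0.002,0.12,0,0,0,-1],[0.002,-0.002,0.24,0,0,0,-1],[0.002,-0.002,0.35,0,0,0,-1],[0.002,-0.002,0.41,0,0,0,-1],[0.002,-0.002,0.431,0,0,0,-1],[0.002,-0.002,0.431,0,0,0,-1],[0.002,-0.002,0.431,0,0,0,1],[0.002,-0.002,0.431,0,0,0,1],[0.002,-0.002,0.431,0,0,0,1],[0.002,-0.002,0.431,0,0,0,1],[0.002,-0.002,0.431,0,0,0,1],[0.002,-0.002,0.431,0,0,0,1],[0.002,-0.002,0.431,0,0,0,1],[0.002,-0.002,0.431,0,0,0,1]]
  ]
}}

```text
time_s: 21.95
ee_pos: [0.475, 0.0057, 0.026]
eef_rot: [0.001, 0.707, 0.707, 0.0]
ft_force: [-0.5, -0.3, 1.0]
gripper_width: 0.0434
```

```bash
python3 g.py .627 .149 .155 .627 .149 .03
```

```text
t 21.95 [0.475  0.0057 0.026 ] w 0.0434 F [-0.5 -0.3  1. ] jaw 0.01 [ 0.001 -0.001 -1.   ]
[0.627, 0.149, 0.155] [ 0.477  0.507 -0.43 ] [0.0004 0.0002 0.    ]
[0.627, 0.149, 0.03] [ 0.478  0.507 -0.013] [0.0004 0.0002 0.    ]
```

Request:
{"fn": "drive_tool", "kwargs": {
  "steps": [
    [[0,0,-0.08,0,0,0,1],[0,0,-0.2,0,0,0,1],[0,0,-0.32,0,0,0,1],[0,0,-0.42,0,0,0,1],[0.05,0.053,-0.43,0,0,0,1],[0.14,0.148,-0.43,0,0,0,1],[0.23,0.244,-0.43,0,0,0,1],[0.32,0.34,-0.43,0,0,0,1],[0.41,0.435,-0.43,0,0,0,1],[0.477,0.507,-0.43,0,0,0,1],[0.477,0.507,-0.43,0,0,0,1],[0.477,0.507,-0.31,0,0,0,1],[0.477,0.507,-0.19,0,0,0,1],[0.477,0.507,-0.09,0,0,0,1],[0.478,0.507,-0.04,0,0,0,1],[0.478,0.507,-0.02,0,0,0,1],[0.478,0.507,-0.012,0,0,0,1],[0.478,0.507,-0.012,0,0,0,1],[0.478,0.507,-0.012,0,0,0,1]]
  ]
}}

```text
time_s: 23.85
ee_pos: [0.6282, 0.1491, 0.0313]
eef_rot: [0.002, 0.707, 0.707, 0.001]
ft_force: [0.7, -0.2, -1.8]
gripper_width: 0.0435
```

```bash
python3 g.py .627 .149 .03 .422 -.292 .15
```

```text
t 23.85 [0.6282 0.1491 0.0313] w 0.0435 F [ 0.7 -0.2 -1.8] jaw 0.01 [ 0.004 -0.    -1.   ]
[0.627, 0.149, 0.03] [-0.    -0.004  0.004] [0.0013 0.0001 0.0001]
[0.422, -0.292, 0.15] [-1.47  -0.686 -0.398] [0.0013 0.0001 0.0001]
```

Request:
{"fn": "drive_tool", "kwargs": {
  "steps": [
    [[0,-0.003,0.003,0,0,0,1],[0,-0.003,0.006,0,0,0,1],[0,-0.003,0.006,0,0,0,1],[0,-0.003,0.006,0,0,0,-1],[0,-0.003,0.006,0,0,0,-1],[0,-0.003,0.006,0,0,0,-1],[0,-0.003,0.006,0,0,0,-1],[0,-0.003,0.006,0,0,0,-1],[0,-0.003,-0.1,0,0,0,-1],[0,-0.003,-0.25,0,0,0,-1],[0,-0.003,-0.41,0,0,0,-1],[-0.15,-0.07,-0.41,0.0013,0,0,-1],[-0.3,-0.14,-0.41,0.0013,0,0,-1],[-0.45,-0.21,-0.41,0.0013,0,0,-1],[-0.6,-0.28,-0.41,0.0013,0,0,-1],[-0.75,-0.35,-0.41,0.0013,0,0,-1],[-0.9,-0.42,-0.41,0.0013,0,0,-1],[-0.95,-0.443,-0.41,0.0013,0,0,-1],[-0.95,-0.443,-0.41,0.0013,0,0,-1]]
  ]
}}

```text
time_s: 25.75
ee_pos: [0.4941, -0.1378, 0.1541]
eef_rot: [0.0, 0.709, 0.706, -0.0]
ft_force: [-0.5, -0.8, 0.5]
gripper_width: 0.0938
```

```bash
python3 - <<'E'
from h import *
p=snapshot("scene"); cv2.imwrite("pics/s6.png",p["color"][:,:,::-1])
p=snapshot("top"); print(fit(p,"yellow_mid",T,(.422,-.292)))
E
python3 g.py .422 -.292 .15 .422 -.292 .023
```

```text
(array([ 0.4213, -0.2955]), np.float64(0.4), 0.57)
t 25.9 [ 0.4952 -0.1352  0.154 ] w 0.0938 F [ 0.2  0.4 -0.3] jaw 0.04 [ 0. -0. -1.]
[0.422, -0.292, 0.15] [-0.523 -0.244  0.013] [0.     0.0001 0.0002]
[0.422, -0.292, 0.023] [-0.522 -0.244  0.437] [0.     0.0001 0.0002]
```

View pics/s6.png

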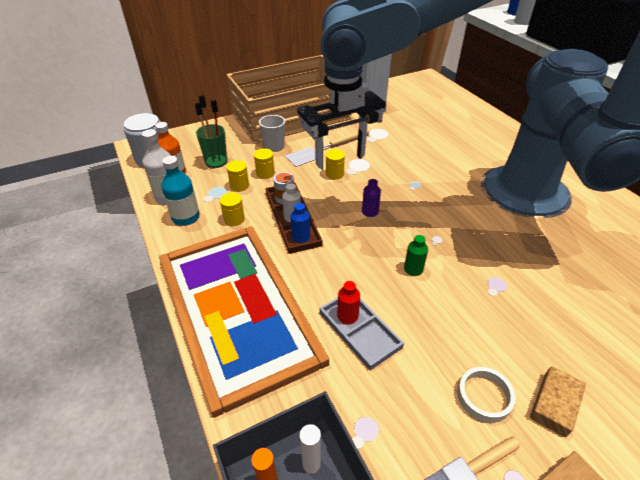

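Red stands in the far sunset well at (348,302). The nearest yellow tub is at (335,164), so I'll fetch that one.

Request:
{"fn": "drive_tool", "kwargs": {
  "steps": [
    [[-0.14,-0.065,0.01,0,0,0,-1],[-0.28,-0.13,0.01,0,0,0,-1],[-0.42,-0.196,0.01,0,0,0,-1],[-0.523,-0.244,0.01,0,0,0,-1],[-0.523,-0.244,0.01,0,0,0,-1],[-0.523,-0.244,0.12,0,0,0,-1],[-0.523,-0.244,0.24,0,0,0,-1],[-0.523,-0.244,0.35,0,0,0,-1],[-0.522,-0.244,0.41,0,0,0,-1],[-0.522,-0.244,0.437,0,0,0,-1],[-0.522,-0.244,0.437,0,0,0,-1],[-0.522,-0.244,0.437,0,0,0,1],[-0.522,-0.244,0.437,0,0,0,1],[-0.522,-0.244,0.437,0,0,0,1],[-0.522,-0.244,0.437,0,0,0,1],[-0.522,-0.244,0.437,0,0,0,1],[-0.522,-0.244,0.437,0,0,0,1],[-0.522,-0.244,0.437,0,0,0,1],[-0.522,-0.244,0.437,0,0,0,1]]
  ]
}}

```text
time_s: 27.8
ee_pos: [0.4223, -0.2921, 0.0232]
eef_rot: [0.0, 0.707, 0.707, -0.0]
ft_force: [-0.3, 1.3, 3.1]
gripper_width: 0.0517
```

```bash
python3 g.py .615 .225 .15
```

```text
t 27.8 [ 0.4223 -0.2921  0.0232] w 0.0517 F [-0.3  1.3  3.1] jaw 0.03 [ 0.    -0.001 -1.   ]
[0.615, 0.225, 0.15] [ 1.723  0.644 -0.423] [0.0001 0.0002 0.0002]
```

Request:
{"fn": "drive_tool", "kwargs": {
  "steps": [
    [[0,0,-0.08,0,0,0,1],[0,0,-0.2,0,0,0,1],[0,0,-0.32,0,0,0,1],[0,0,-0.43,0,0,0,1],[0.05,0.019,-0.44,0,0,0,1],[0.17,0.063,-0.44,0,0,0,1],[0.3,0.112,-0.44,0,0,0,1],[0.43,0.16,-0.44,0,0,0,1],[0.56,0.21,-0.44,0,0,0,1],[0.69,0.258,-0.44,0,0,0,1],[0.82,0.306,-0.44,0,0,0,1],[0.92,0.344,-0.44,0,0,0,1],[0.95,0.355,-0.44,0,0,0,1],[0.95,0.355,-0.44,0,0,0,1],[0.95,0.355,-0.44,0,0,0,1]]
  ]
}}

```text
time_s: 29.3
ee_pos: [0.5278, -0.0073, 0.1541]
eef_rot: [-0.0, 0.707, 0.707, -0.001]
ft_force: [-0.1, -0.3, -1.6]
gripper_width: 0.0517
```

```bash
python3 g.py .615 .225 .155 .615 .225 .027
```

```text
t 29.3 [ 0.5278 -0.0073  0.1541] w 0.0517 F [-0.1 -0.3 -1.6] jaw 0.02 [-0.001 -0.001 -1.   ]
[0.615, 0.225, 0.155] [ 0.774  0.291 -0.004] [-0.0004  0.0002  0.0001]
[0.615, 0.225, 0.027] [0.775 0.292 0.423] [-0.0004  0.0002  0.0001]
```

Request:
{"fn": "drive_tool", "kwargs": {
  "steps": [
    [[0.08,0.03,-0.004,0,0,0,1],[0.2,0.075,-0.004,0,0,0,1],[0.33,0.124,-0.004,0,0,0,1],[0.46,0.173,-0.004,0,0,0,1],[0.59,0.222,-0.004,0,0,0,1],[0.7,0.263,-0.004,0,0,0,1],[0.774,0.291,-0.004,0,0,0,1],[0.774,0.291,-0.004,0,0,0,1],[0.774,0.291,0.1,0,0,0,1],[0.774,0.291,0.22,0,0,0,1],[0.774,0.291,0.33,0,0,0,1],[0.775,0.292,0.38,0,0,0,1],[0.775,0.292,0.405,0,0,0,1],[0.775,0.292,0.417,0,0,0,1],[0.775,0.292,0.42,0,0,0,1],[0.775,0.292,0.42,0,0,0,1]]
  ]
}}

```text
time_s: 30.9
ee_pos: [0.6162, 0.2252, 0.0294]
eef_rot: [0.0, 0.707, 0.707, 0.0]
ft_force: [1.2, 0.0, -0.4]
gripper_width: 0.0515
```

```bash
python3 g.py .615 .225 .027
```

```text
t 30.9 [0.6162 0.2252 0.0294] w 0.0515 F [ 1.2  0.  -0.4] jaw 0.02 [ 0.001 -0.    -1.   ]
[0.615, 0.225, 0.027] [-0.001 -0.004  0.008] [0.0004 0.     0.0001]
```

Request:
{"fn": "drive_tool", "kwargs": {
  "steps": [
    [[0,-0.003,0.004,0,0,0,1],[0,-0.003,0.008,0,0,0,1],[0,-0.003,0.008,0,0,0,1],[0,-0.003,0.008,0,0,0,-1],[0,-0.003,0.008,0,0,0,-1],[0,-0.003,0.008,0,0,0,-1],[0,-0.003,0.008,0,0,0,-1],[0,-0.003,0.008,0,0,0,-1],[0,-0.003,-0.1,0,0,0,-1],[0,-0.003,-0.25,0,0,0,-1],[0,-0.003,-0.41,0,0,0,-1],[0,-0.003,-0.55,0,0,0,-1],[0.15,-0.09,-0.6,0,0,0,-1],[0.3,-0.18,-0.6,0,0,0,-1],[0.45,-0.27,-0.6,0,0,0,-1],[0.6,-0.36,-0.6,0,0,0,-1],[0.7,-0.42,-0.6,0,0,0,-1],[0.7,-0.42,-0.6,0,0,0,-1],[0.7,-0.42,-0.6,0,0,0,-1]]
  ]
}}

```text
time_s: 32.8
ee_pos: [0.4894, 0.4357, 0.2091]
eef_rot: [0.001, 0.706, 0.708, 0.0]
ft_force: [-0.5, -0.6, 0.4]
gripper_width: 0.094
```

Run:
```python
from h import *
S=snapshot("scene"); cv2.imwrite("pics/s7.png",S["color"][:,:,::-1])
p=snapshot("top"); cv2.imwrite("pics/t7.png",p["color"][:,:,::-1])
for l,pr,z in [("blue_mid",B,.004),("white_mid",B,.004),("tin_mid",T,.004),("red_mid",B,.004),("green_mid",B,0),("purple_mid",B,0)]:
    print(l,fit(p,l,pr,z0=z),fit(S,l,pr,z0=z))
print(fit(p,"yellow_mid",T,(.616,.225),.004),fit(S,"yellow_mid",T,(.616,.225),.004))
print(get_state()["time_s"])
```

```text
blue_mid (array([ 0.6148, -0.1022]), np.float64(0.07), 0.62) (array([ 0.6158, -0.0997]), np.float64(0.05), 0.57)
white_mid (array([ 0.6023, -0.1784]), np.float64(0.08), 0.8) (array([ 0.601 , -0.1802]), np.float64(0.39), 0.56)
tin_mid (array([ 0.591 , -0.2527]), np.float64(0.05), 0.71) (array([ 0.5897, -0.2558]), np.float64(0.67), 0.59)
red_mid (array([0.6266, 0.1476]), np.float64(0.1), 0.78) (array([0.6269, 0.1499]), np.float64(0.07), 0.9)
green_mid (array([0.433 , 0.1008]), np.float64(0.07), 0.74) (array([0.4325, 0.1023]), np.float64(0.07), 0.6)
purple_mid (array([ 0.4178, -0.111 ]), np.float64(0.08), 0.59) (array([ 0.4181, -0.1086]), np.float64(0.18), 0.86)
(array([0.6142, 0.2231]), np.float64(0.04), 0.66) (array([0.614 , 0.2256]), np.float64(0.04), 0.95)
33.6
```

View pics/s7.png

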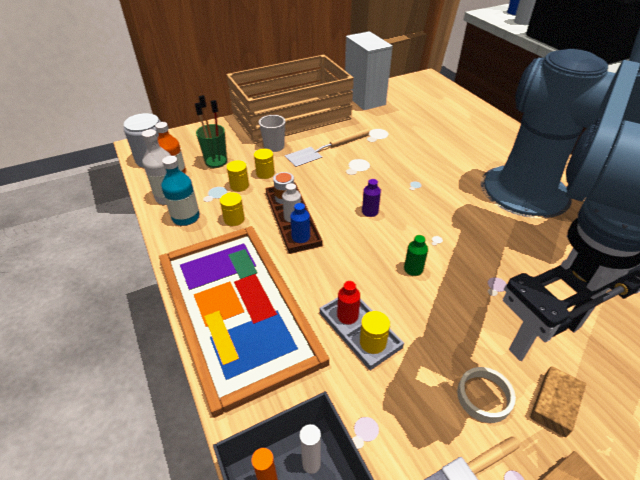

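View pics/t7.png

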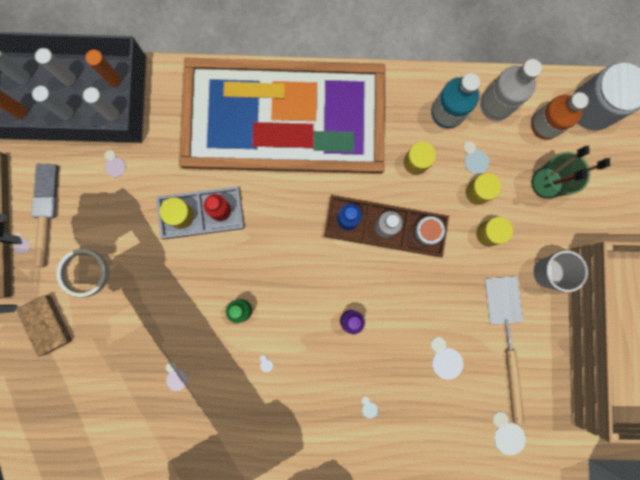

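Everything is upright and centred in its well, and green and purple haven't moved. Handing in.

```bash
python3 -c "
from workcell import *
print(order.finish_job())"
```

```text
the job is handed in; nothing more can be done
None
```

Both kits are made up and the job was handed in at about 34 s of the 136 s allowed.

- **Seascape tray:** the blue bottle, the white bottle and the varnish tin each stand in their own well.
- **Sunset tray:** the red bottle and the yellow tub each stand in their own well. I took the yellow tub nearest the base, about 0.51 m away; the other three were 0.7 m or more.

**Last checks:** Final pictures from both cameras show all five things upright and within about 4 mm of their well centres. Green and purple still stand within 2 mm of where they started, and the gripper was open and clear of everything. The wrist force readings at the end of each move stayed at about 3 N or less.

**What disagreed:**
- The scene-camera fits for the white bottle and the tin were poor (0.39 and 0.67 mismatch) because they are partly hidden there. The top-camera fits for both were good (0.05 to 0.08).
- The blue bottle was gripped about 6 mm off its axis because the arm was still settling, and I corrected for that when placing it.

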